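Turn the grating disc onto its drive pin and press it home

ROBOT

A 6-joint arm with a two-finger parallel gripper is mounted at the origin on the work surface. World frame = base frame: x ahead of the robot, y to its left, z up, the work surface at z = 0. Lengths are in m, angles in rad, forces in N, time in s.
With the tool pointing down it reaches from about 0.3 to 0.875 m from the base axis. Payload 6.4 kg.
Tool frame: the origin (TCP) lies on the front face of the gripper's body, between the roots of the fingers; the fingertips stand 73 mm ahead of it and the grasp point (between the pads) lies ctrl.pinch_z ahead of it (ctrl.pinch_z is the distance from the TCP to the grasp point, in m); z points along the fingers, x is the direction in which the jaws open and shut, and the axes are right-handed (so a half turn about z gives the same grasp; the last joint's range is limited). The gripper opens to 85 mm and grips with 20 to 120 N. Pads are 22 mm wide; open, the fingers measure 114 mm over their backs; the gripper's body (76 mm by 85 mm) begins 54 mm behind the grasp point. The pads swing forward as they close: fully open they stand 13 mm farther back than shut.
Start: joints at [1.14, 0.181, 1.607, -0, 1.354, -0.206], TCP at [0.128, 0.561, 0.304] pointing down, gripper open.
Joint ranges: [-2.99, 2.99], [-0.89, 2.07], [0.3, 2.58], [-1.14, 4.28], [0, 2.63], [-3.12, 3.12]. Speed limits (rad/s): [2.57, 2.57, 3.01, 3.14, 3.14, 3.14].

INTERFACE

Orientations are given as a unit quaternion [w, x, y, z].
In Python, from bench import ctrl gives the robot as it stands.
- The arm moves only by the tool move_arm, never from a script. Its argument "rows" is text: rows parted by semicolons, each of 7 numbers parted by spaces: the shift along the tool's x, y, z in cm, then the turn, a rotation vector about the tool's x, y, z in degrees, then the opening, from 0 (shut) to 1 (fully open). In form: x y z rx ry rz grip; .... A call has 1 to 20 rows; each row shifts and turns the commanded pose from where the row before left it, along the tool's axes as they then stand; what a row does not reach is not made up. A row lasts 1/10 s, in which the tool goes at most 50 mm and 8.59 degrees, less where a joint would pass 70% of its speed; a pose out of reach is approached as far as the arm can. A call with a gripper value outside its range is refused whole. The fingers move at their own pace and stop on an object; the grip force is fixed at half the most. Time passes only in rows, so rows that do not move let the fingers close. It gives the time, the measured TCP pose, the force and the opening at its end, in the units of the state.
- ctrl.get_obs(): the state, without advancing time (a new reading comes with each control period).
- ctrl.camera(name): name is "scene" or "top" or "wrist"; returns a dict with "color" (384x512x3 uint8, blue, green, red), "fx", "fy", "cx", "cy" (pixels), "rvec" (rotation vector, rad) and "tvec" (3), from world to camera coordinates, as OpenCV has them. Camera axes: x right, y down, z forward; pixel columns grow to the right and rows downward; lengths in m; the calibration is good to about 2 mm. The wrist camera is an equidistant fisheye: a pixel r from the principal point sees the ray r / f radians off the axis. A picture is of the moment at which its call begins. There is no depth.
- ctrl.hand_in(): hands the job in, once; it reports no verdict.
Trained networks look in the newest picture that a camera, given by its name, has taken for a name from the list of things; names that differ only in an ending like _2 or _b are one class to them, and where a whole thing is asked for, a point or a joint stands for the part that bears it (a point fixed in the world has none). Each returns a list of dicts, best first, with "confidence" (0 to 1); they miss things now and then, are a little off and sometimes report something else, mostly with a low value. They report only what shows in the picture. A call takes as long as a camera call.
- ctrl.look_for(camera, query): "bbox" ([left, top, right, bottom] in pixels, round what is visible of it).
- ctrl.trace(camera, query): "region" (384x512 bool, what is visible of it) and "bbox" ([left, top, right, bottom] in pixels, round what is visible of it).
The state is a dict: "time_s": time; "q": joint angles; "dq": joint speeds; "joint_efforts": joint torques, N m; "eef_pos": TCP position; "eef_rot": TCP orientation; "wrist_force": force on the tool from outside, world axes, zero at the start; "torque": the same for the moment, N m; "opening": opening from 0.0 (shut) to 1.0 (fully open).
Only numpy, scipy, OpenCV 4.12 (cv2) and the standard library are available. Lean on these libraries where they do the work, as an engineer would, in place of code of your own. Each camera call takes 0.05 s, during which the arm holds its last target.

TASK

The grating disc on the food processor is riding high because its notch is not over the red drive pin. Push it round with a fingertip against its orange rib until the notch meets the pin, then press down on its black hub until the disc is fully home, flat on the deck with the pin standing in the notch. Do not lift the disc at any time, and leave the jars and other things standing where they are.

Things in the scene. Friction and masses are not known exactly. Their poses are not given: they have to be found in the camera images.
- processor: white food processor base, fixed, 250 x 230 mm and 120 mm high, with a round dark grey deck of radius 112 mm as its top face. Origin: centre of its underside on the table; z up. Its x axis points from the spindle to the red drive pin.
- deck_centre (a point): centre of the deck's top face, 120 mm above the table, at the foot of the upright steel spindle (radius 12 mm, 30 mm tall) that the disc sits on.
- pin (a point): tip of the red drive pin: an upright fixed pin 10 mm in diameter with a domed top, 11 mm tall above the deck, 76 mm from the spindle's axis. Hidden by the disc until the notch is over it; a red bar on the deck outside the disc's rim (91 to 109 mm from the axis, 10 mm wide) points at it.
- disc: loose aluminium grating disc, 0.28 to 0.44 kg, radius 85 mm, plate 6 mm thick, on the spindle with 1 mm play. Origin: centre of the plate's underside; z up; its x axis points from the axis to the notch. At first it rests level 12.5 mm above the deck, just clear of the pin; it turns either way with a light push (a few N) and stays put. Pressed off the pin it only sinks about 5 mm, tilts on the pin and stops; it can still be turned.
- collar (a joint): round black collar (radius 40 mm) under the disc that carries it; value in m: 0 when up (12.5 mm proud of the deck), 0.0125 when flush with it, the disc then lying on the deck. A stiff slide: it yields to 6 to 8 N of downward push on the hub, stays where it is pushed to and does not spring back.
- notch (a point): centre of the notch in the disc's rim: a slot 15 mm wide, open at the rim and about 18 mm deep towards the axis; this point is 76 mm from the axis, half-way up the plate (3 mm above the underside).
- rib (a point): centre of the orange finger rib standing on the disc opposite the notch: 30 mm long radially (45 to 75 mm from the axis), 12 mm wide, 22 mm high above the plate; this point is half-way up it, 60 mm from the axis and 17 mm above the underside.
- hub_top (a point): centre of the flat top of the disc's black hub: 40 mm in diameter, 36 mm above the disc's underside, 30 mm above its plate.
- pusher: white plastic food pusher, 64 mm across its head, 86 mm tall, loose beside the machine. Bystander; origin at the centre of its underside.
- gherkin_jar: green glass jar, 84 mm diameter, 130 mm tall, loose beside the machine. Bystander; origin at the centre of its underside.
- scoop_cup: blue plastic cup, 72 mm diameter, 75 mm tall, loose on the table. Bystander; origin at the centre of its underside.
- tomato_can: tin can with a red label, 74 mm diameter, 110 mm tall, loose on the table. Bystander; origin at the centre of its underside.
- sauce_bottle: amber bottle with a red cap, 60 mm diameter, 165 mm tall, loose on the table. Bystander; origin at the centre of its underside.
- tea_box: green carton 110 x 70 x 60 mm high, loose on the table. Bystander; origin at the centre of its underside.
- spice_jar: small glass jar with a black cap, 52 mm diameter, 95 mm tall, loose just beyond the machine. Bystander; origin at the centre of its underside.

How it is judged:
At the end, for the whole second after the job is handed in: the disc lies flat on the deck: its underside within 2.5 mm of the deck, tilted less than 0.03 rad, on the spindle (within 4 mm), its notch within 6 mm of the pin, and at rest (z of disc in the frame of deck_centre between -0.003 and 0.0025 m and horizontal distance between disc and deck_centre below 0.004 m and horizontal distance between notch and pin below 0.006 m and angle between disc's own z axis and vertical below 0.03 rad and linear speed of disc below 0.01 m/s and angular speed of disc below 0.05 rad/s); the robot touches nothing.
It fails at once if the disc is lifted (more than 10 mm above its starting height) or tipped more than 0.3 rad (z of disc in the frame of deck_centre above 0.0225 m or angle between disc's own z axis and vertical above 0.3 rad).
It fails at once if a jar, bottle, can, cup, box or the pusher is moved more than 20 mm (distance of any of pusher, gherkin_jar, scoop_cup, tomato_can, sauce_bottle, tea_box, spice_jar from where it was at the start of the episode above 0.02 m).
It fails at once if one of them is tipped more than 0.3 rad (angle between any of pusher, gherkin_jar, scoop_cup, tomato_can, sauce_bottle, tea_box, spice_jar's own z axis and vertical above 0.3 rad).
It also fails if it takes over 58 s, if anything falls off the work surface, if the arm or the gripper's body presses on something with over 40 N, if the wrist force passes 120 N, or if a joint passes its speed limit or range.

## Working session

There is one attempt and no reset: what is moved stays moved. The work goes in short steps, Python scripts to look and compute and a tool call to move; the robot and the scene stay as the last step left them, time stands still between calls to the robot, and variables do not carry over. Pictures are saved under pics/ and viewed, and the job is handed in when it is done.

Besides the shell and the picture viewer there is one more tool, called after "Call:" as name(argument=value, ...) on one line, values as JSON. move_arm: Moves the arm, as the interface text tells. Its arguments: {"type":"object","properties":{"rows":{"type":"string"}},"required":["rows"]}

```bash
mkdir -p pics; cat > h.py <<'E'
import numpy as np, cv2
from bench import ctrl
def pose(c):
    R=cv2.Rodrigues(np.array(c["rvec"],float))[0]; return R,np.array(c["tvec"],float).ravel()
def proj(c,p):
    R,t=pose(c); q=R@np.array(p,float)+t
    return np.array([c["fx"]*q[0]/q[2]+c["cx"],c["fy"]*q[1]/q[2]+c["cy"]])
def unproj(c,uv,z):
    R,t=pose(c); d=R.T@np.array([(uv[0]-c["cx"])/c["fx"],(uv[1]-c["cy"])/c["fy"],1]); o=-R.T@t
    return o+d*(z-o[2])/d[2]
E
python3 - <<'E'
from h import *
o=ctrl.get_obs();print(o["time_s"],o["eef_pos"],o["eef_rot"],o["opening"],ctrl.pinch_z)
for n in ("scene","top","wrist"):
    c=ctrl.camera(n); cv2.imwrite(f"pics/{n}0.png",c["color"]); print(n,c["fx"],c["cx"],c["cy"],c["rvec"],c["tvec"])
    for q in ("hub_top","rib","notch","disc","processor","pin","deck_centre","pusher","gherkin_jar","spice_jar"):
        print(q,[(np.round(d["bbox"]).tolist(),round(d["confidence"],2)) for d in ctrl.look_for(n,q)[:2]])
E
```

```text
0.0 [0.12796863 0.56012906 0.30297928] [ 4.10340353e-04  7.81943915e-01  6.23348161e-01 -7.85008931e-04] 0.9987473400292853 0.0539
scene 351.96053958566966 259.930670700811 192.61762371916603 [ 1.78483487  1.98889678 -0.61393453] [ 0.07485186 -0.43478506  1.44406901]
hub_top [([212.0, 145.0, 272.0, 198.0], 0.93)]
rib [([210.0, 147.0, 270.0, 194.0], 0.76), ([189.0, 141.0, 289.0, 238.0], 0.73)]
notch [([209.0, 148.0, 271.0, 195.0], 0.93), ([192.0, 141.0, 290.0, 238.0], 0.68)]
disc []
processor [([191.0, 141.0, 291.0, 238.0], 0.55)]
pin [([191.0, 141.0, 290.0, 238.0], 0.94)]
deck_centre [([190.0, 144.0, 291.0, 238.0], 0.55)]
pusher [([287.0, 190.0, 310.0, 220.0], 0.75)]
gherkin_jar [([165.0, 154.0, 195.0, 200.0], 0.64)]
spice_jar [([209.0, 214.0, 224.0, 246.0], 0.73)]
top 355.9245363993231 260.7808887876751 193.74336121954101 [ 2.15218449 -2.09686142  0.20315294] [-0.02842912  0.61222122  1.19066292]
hub_top [([251.0, 183.0, 307.0, 236.0], 0.84)]
rib [([251.0, 184.0, 307.0, 232.0], 0.78)]
notch [([368.0, 223.0, 402.0, 256.0], 0.63), ([256.0, 181.0, 306.0, 237.0], 0.57)]
disc [([252.0, 184.0, 307.0, 232.0], 0.64)]
processor [([235.0, 169.0, 318.0, 256.0], 0.95)]
pin [([239.0, 165.0, 319.0, 256.0], 0.92)]
deck_centre [([239.0, 167.0, 320.0, 255.0], 0.81)]
pusher [([217.0, 191.0, 237.0, 210.0], 0.8), ([283.0, 162.0, 306.0, 176.0], 0.7)]
gherkin_jar [([324.0, 199.0, 347.0, 226.0], 0.98)]
spice_jar [([287.0, 163.0, 302.0, 174.0], 0.64)]
wrist 297.3186396354542 254.5051862165556 193.79189781719873 [-2.26469205 -1.80530954 -0.26985885] [-0.57471249 -0.03830408  0.37992498]
hub_top []
rib []
notch []
disc []
processor [([0.0, 345.0, 22.0, 382.0], 0.74)]
pin [([0.0, 346.0, 21.0, 384.0], 0.8)]
deck_centre [([0.0, 344.0, 22.0, 384.0], 0.59)]
pusher []
gherkin_jar []
spice_jar []
```

```bash
python3 - <<'E'
import cv2
a=cv2.imread("pics/top0.png");cv2.imwrite("pics/t1.png",cv2.resize(a[150:270,200:360],None,fx=5,fy=5,interpolation=2))
a=cv2.imread("pics/scene0.png");cv2.imwrite("pics/s1.png",cv2.resize(a[130:250,160:320],None,fx=5,fy=5,interpolation=2))
E
```

```text
(no output)
```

View pics/t1.png

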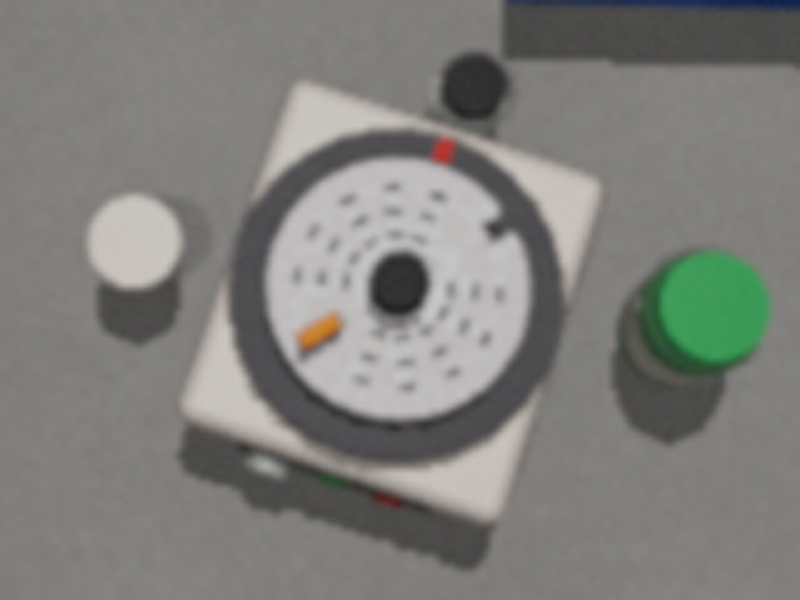

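View pics/s1.png

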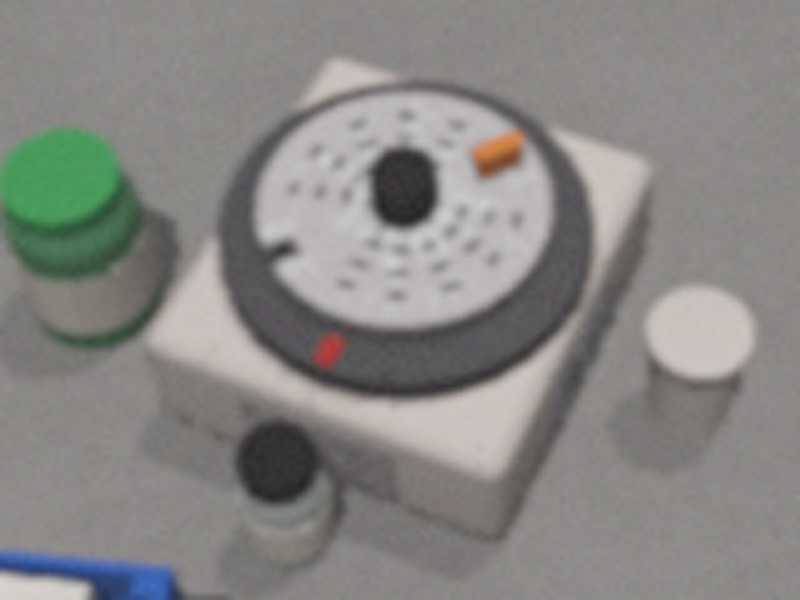

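View pics/top0.png

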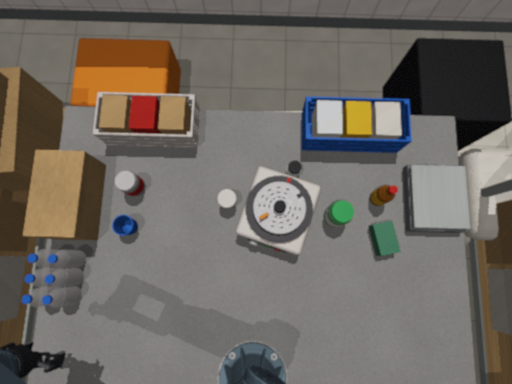

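View pics/scene0.png

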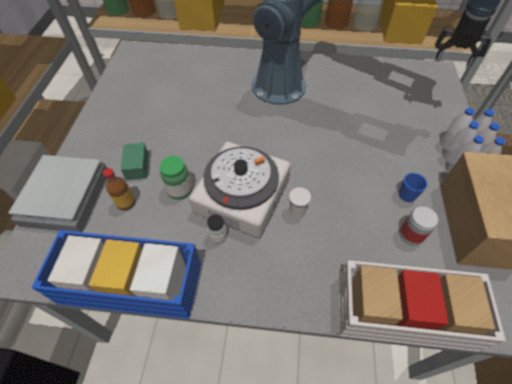

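```bash
cat >> h.py <<'E'
def cent(img,mask,box):
    l,t,r,b=box; m=np.zeros_like(mask); m[t:b,l:r]=mask[t:b,l:r]
    n,lab,st,ce=cv2.connectedComponentsWithStats(m.astype(np.uint8))
    if n<2: return None
    i=1+np.argmax(st[1:,4]); return ce[i],st[i,4]
def masks(img):
    hsv=cv2.cvtColor(img,cv2.COLOR_BGR2HSV); h,s,v=[hsv[...,i].astype(int) for i in range(3)]
    return dict(red=((h<6)|(h>172))&(s>120)&(v>90), orange=(h>8)&(h<22)&(s>120)&(v>90), black=(v<50))
def measure(c,box,zd,names=("red","orange","black")):
    M=masks(c["color"]); H=dict(red=.12,orange=.12+zd+.028,black=.12+zd+.036); out={}
    for k in names:
        r=cent(c["color"],M[k],box)
        if r is not None: out[k]=unproj(c,r[0],H[k])[:2]; print(k,r[0].round(1),r[1],out[k].round(4))
    return out
def ang(a,b): d=b-a; return np.degrees(np.arctan2(d[1],d[0]))
E
python3 - <<'E'
from h import *
for n,box in (("top",(245,175,315,245)),("scene",(200,142,285,212))):
    c=ctrl.camera(n); o=measure(c,box,.0125)
    ce=o["black"]; print(n,"bar ang",ang(ce,o["red"]),np.linalg.norm(o["red"]-ce),"rib ang",ang(ce,o["orange"]),np.linalg.norm(o["orange"]-ce))
    for q in ("pusher","gherkin_jar","spice_jar"):
        for d in ctrl.look_for(n,q)[:1]: 
            b=d["bbox"]; print(q,unproj(c,((b[0]+b[2])/2,(b[1]+b[3])/2),.07 if q!="gherkin_jar" else .1).round(3))
E
```

```text
red [288.4 179.4] 15 [ 0.6524 -0.1038]
orange [263.5 216. ] 28 [ 0.5216 -0.0228]
black [279.6 209. ] 27 [ 0.5442 -0.0733]
top bar ang -15.773097372945667 0.1124054707171117 rib ang 114.15536633791129 0.05525648064427568
pusher [0.634 0.442 0.07 ]
gherkin_jar [ 0.54  -0.277  0.1  ]
spice_jar [ 0.703 -0.124  0.07 ]
red [225.4 199.6] 23 [ 0.6481 -0.1031]
orange [259.1 160.2] 43 [ 0.5292 -0.021 ]
black [240.7 170.8] 32 [ 0.5794 -0.0674]
scene bar ang -27.444674651436415 0.07748863282097816 rib ang 137.29389271571262 0.06831965209961739
pusher [0.611 0.099 0.07 ]
gherkin_jar [ 0.579 -0.257  0.1  ]
spice_jar [ 0.717 -0.119  0.07 ]
```

```bash
cat >> h.py <<'E'
from scipy.optimize import least_squares
BOX=dict(top=(236,168,320,252),scene=(192,140,288,215))
def hullcent(c,pts):
    p=np.array([proj(c,q) for q in pts],np.float32); h=cv2.convexHull(p); m=cv2.moments(h); return np.array([m["m10"]/m["m00"],m["m01"]/m["m00"]])
def circ(x,y,r,z,n=60):
    a=np.linspace(0,2*np.pi,n,endpoint=False); return [(x+r*np.cos(t),y+r*np.sin(t),z) for t in a]
def boxp(x,y,th,r0,r1,w,z0,z1):
    c,s=np.cos(th),np.sin(th); return [(x+r*c-v*s,y+r*s+v*c,z) for r in(r0,r1) for v in(-w/2,w/2) for z in(z0,z1)]
def feats(c,n):
    img=c["color"]; M=masks(img); f={}
    for k in ("red","orange"):
        r=cent(img,M[k],BOX[n])
        if r is not None: f[k]=r[0]
    r=discmask(img,BOX[n]); 
    if r is not None: f["disc"]=r
    return f
def discmask(img,box):
    v=cv2.cvtColor(img,cv2.COLOR_BGR2HSV)[...,2]; m=np.zeros(v.shape,np.uint8); l,t,r,b=box
    m[t:b,l:r]=(v[t:b,l:r]>135)
    n,lab,st,ce=cv2.connectedComponentsWithStats(m)
    # component nearest box centre with large area, not touching the box edge
    best=None
    for i in range(1,n):
        x,y,w,h,a=st[i]
        if a>500 and (best is None or a>st[best][4]): best=i
    if best is None: return None
    ys,xs=np.where(lab==best); h=cv2.convexHull(np.stack([xs,ys],1).astype(np.float32)); mm=cv2.moments(h)
    return np.array([mm["m10"]/mm["m00"],mm["m01"]/mm["m00"],mm["m00"]])
def fit(F,C,zd,fixed=None):
    def res(p):
        x,y,pin,rib=p; o=[]
        for n in F:
            c=C[n]; f=F[n]
            if "red" in f: o+=list(hullcent(c,boxp(x,y,pin,.091,.109,.01,.12,.1201))-f["red"])
            if "orange" in f: o+=list(hullcent(c,boxp(x,y,rib,.045,.075,.012,.126+zd,.148+zd))-f["orange"])
            if "disc" in f: o+=list(hullcent(c,circ(x,y,.085,.126+zd))-f["disc"][:2])
        return np.array(o)
    s=least_squares(res,[.56,-.075,-.26,2.7]); return s.x,res(s.x)
E
python3 - <<'E'
from h import *
C={n:ctrl.camera(n) for n in BOX}; F={n:feats(C[n],n) for n in BOX}
print(F)
for sub in (["top"],["scene"],["top","scene"]):
    x,r=fit({k:F[k] for k in sub},C,.0125); print(sub,x[:2].round(4),np.degrees(x[2:]).round(1),r.round(1))
E
```

```text
{'top': {'red': array([288.4, 179.4]), 'orange': array([263.5, 216. ]), 'disc': array([ 281.58345956,  199.65050995, 3301.        ])}, 'scene': {'red': array([225.60869565, 199.47826087]), 'orange': array([259.14285714, 160.11904762]), 'disc': array([ 237.71006985,  174.33613269, 6370.5       ])}}
['top'] [ 0.5761 -0.0707] [-14.9 154.7] [-2.1 -5.9  6.9  0.5 -3.1  1.3]
['scene'] [ 0.5667 -0.0681] [-14.9 154.7] [ 2.2  5.  -6.7 -2.5  3.7  0.5]
['top', 'scene'] [ 0.5727 -0.0684] [-18.  153.2] [-1.3 -4.5  5.7  1.3 -3.8  2.3 -0.   6.1 -6.6 -0.7  3.3  2.1]
```

```bash
cat >> h.py <<'E'
CEN=dict(top=(279.5,206.5),scene=(240.5,171))
def discmask(img,box):
    cx,cy=CEN["top"] if box==BOX["top"] else CEN["scene"]
    v=cv2.cvtColor(img,cv2.COLOR_BGR2HSV)[...,2]; l,t,r,b=box; best=None
    for th in (130,140,150,160):
        m=np.zeros(v.shape,np.uint8); m[t:b,l:r]=(v[t:b,l:r]>th)
        n,lab,st,ce=cv2.connectedComponentsWithStats(m)
        yy,xx=np.indices(v.shape); near=(np.hypot(xx-cx,yy-cy)<16)
        k=np.bincount(lab[near&(lab>0)]).argmax()
        ys,xs=np.where(lab==k); h=cv2.convexHull(np.stack([xs,ys],1).astype(np.float32)); mm=cv2.moments(h)
        print(th,mm["m00"],st[k][:4])
        if mm["m00"]<2800 and best is None: best=np.array([mm["m10"]/mm["m00"],mm["m01"]/mm["m00"],mm["m00"]])
    return best
E
python3 - <<'E'
from h import *
C={n:ctrl.camera(n) for n in BOX}; F={n:feats(C[n],n) for n in BOX}
print(F)
for sub in (["top"],["scene"],["top","scene"]):
    x,r=fit({k:F[k] for k in sub},C,.0125); print(sub,x[:2].round(4),np.degrees(x[2:]).round(1),r.round(1))
E
```

```text
130 3862.0 [236 168  84  66]
140 3240.5 [251 168  69  66]
150 3193.5 [251 168  69  66]
160 2046.0 [254 182  51  51]
130 6404.0 [192 140  96  75]
140 2154.0 [211 148  60  47]
150 2107.5 [211 149  59  46]
160 2072.0 [212 149  58  46]
{'top': {'red': array([288.4, 179.4]), 'orange': array([263.5, 216. ]), 'disc': array([ 279.0742913 ,  207.12577387, 2046.        ])}, 'scene': {'red': array([225.56521739, 199.52173913]), 'orange': array([259.15909091, 160.25      ]), 'disc': array([ 240.39252553,  171.29495512, 2154.        ])}}
['top'] [ 0.571  -0.0597] [-17.1 154.7] [-4.3 -4.2  3.4  2.  -4.  -4.7]
['scene'] [ 0.5595 -0.0659] [-14.9 154.7] [ 3.4  2.8 -5.7 -4.4  2.1  1.6]
['top', 'scene'] [ 0.5617 -0.0657] [-17.2 153.5] [-2.5 -1.5  4.9  4.7 -2.2 -1.8  2.1  3.1 -5.3 -3.7  2.1  2.2]
```

```bash
sed -i 's/\[.56,-.075,-.26,2.7\])/[.56,-.075,-.26,2.4],diff_step=3e-3)/; s/^        print(th,mm.*$//' h.py
python3 - <<'E'
from h import *
C={n:ctrl.camera(n) for n in BOX}; F={n:feats(C[n],n) for n in BOX}
for sub in (["top"],["scene"],["top","scene"]):
    x,r=fit({k:F[k] for k in sub},C,.0125); print(sub,x[:2].round(4),np.degrees(x[2:]).round(1),r.round(1))
x,r=fit(F,C,.0125)
for n in C:
    i=cv2.resize(C[n]["color"],None,fx=6,fy=6,interpolation=2)
    th=x[3]+np.pi
    for P,col in ((circ(x[0],x[1],.085,.1385),(255,0,0)),(circ(x[0],x[1],.02,.1685),(0,255,0)),(circ(x[0],x[1],.112,.12),(255,255,0)),
      (circ(x[0]+.076*np.cos(th),x[1]+.076*np.sin(th),.0075,.1385),(255,0,255))):
        cv2.polylines(i,[np.array([(proj(C[n],p)+.5)*6 for p in P]).astype(int)],True,col,1)
    u,v=CEN[n]; cv2.imwrite(f"pics/o_{n}.png",i[int(6*v)-290:int(6*v)+290,int(6*u)-300:int(6*u)+300])
E
```

```text
['top'] [ 0.5564 -0.073 ] [-17.8 123.8] [-0.1  0.2  0.1 -0.  -0.  -0.2]
['scene'] [ 0.5531 -0.0725] [-17.7 122.8] [-0.1  0.2 -0.1  0.1  0.2 -0.3]
['top', 'scene'] [ 0.5548 -0.0727] [-17.8 123.2] [-0.2  0.7 -0.1  0.3 -0.1  0.3 -0.2  0.7 -0.3  0.4  0.   0.2]
```

View pics/o_top.png

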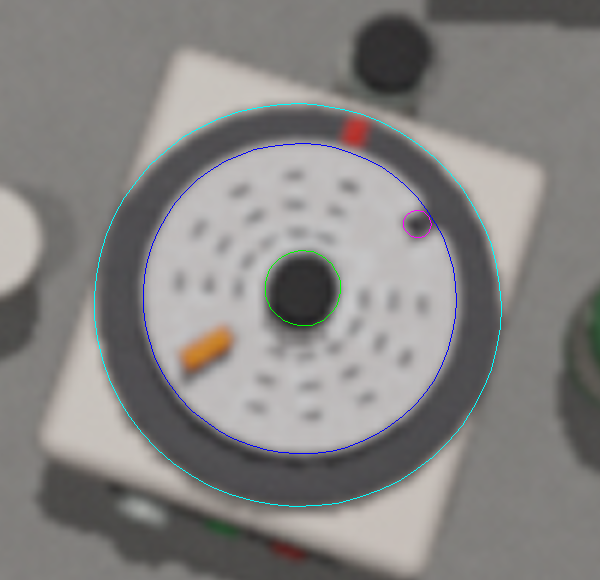

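View pics/o_scene.png

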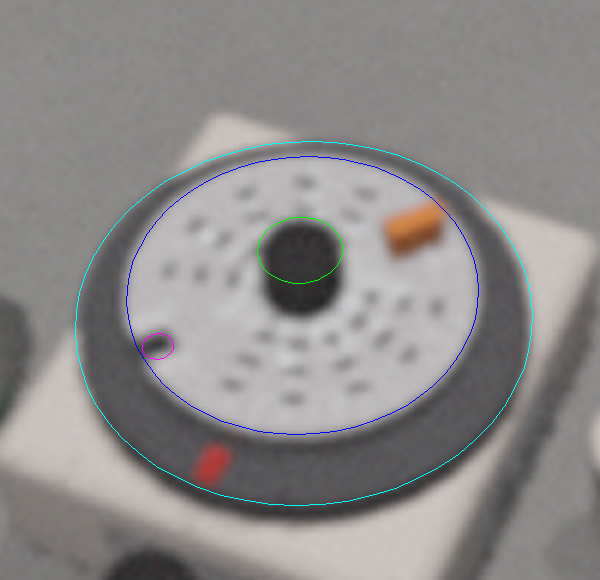

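```bash
cat >> h.py <<'E'
from scipy.spatial.transform import Rotation as Ro
def tool():
    o=ctrl.get_obs(); w,x,y,z=np.array(o["eef_rot"]).ravel()[:4]; 
    return o,np.array(o["eef_pos"]),Ro.from_quat([x,y,z,w])
def delta(p,xang):
    o,P,R=tool(); X=R.as_matrix()[:,0]
    tgt=Ro.from_matrix(np.array([[np.cos(xang),np.sin(xang),0],[np.sin(xang),-np.cos(xang),0],[0,0,-1]]).T)
    print("t",o["time_s"],"tcp",P.round(4),"xang",np.degrees(np.arctan2(X[1],X[0])).round(2),"F",np.round(o["wrist_force"],2),"op",o["opening"])
    print("shift cm (tool)",(R.inv().apply(np.array(p)-P)*100).round(2),"turn deg",np.degrees((R.inv()*tgt).as_rotvec()).round(2))
E
python3 - <<'E'
from h import *
print(ctrl.get_obs()["eef_rot"])
delta([.5512,-.0033,.26],np.radians(33.2))
E
```

```text
[ 1.88641992e-05  7.81948046e-01  6.23343607e-01 -6.32641012e-06]
t 2.35 tcp [0.1281 0.5606 0.3039] xang 77.12 F [ 0.41 -0.25  0.5 ] op 1.0007506068927852
shift cm (tool) [-45.54  53.81   4.39] turn deg [ 0.    0.   43.92]
```

Call:
move_arm(rows="-2.53 2.99 0 0 0 0 0;-2.53 2.99 0 0 0 0 0;-2.53 2.99 0 0 0 0 0;-2.53 2.99 0 0 0 0 0;-2.53 2.99 0 0 0 0 0;-2.53 2.99 0 0 0 0 0;-2.53 2.99 0 0 0 0 0;-2.53 2.99 0 0 0 0 0;-2.53 2.99 0 0 0 0 0;-2.53 2.99 0 0 0 0 0;-2.53 2.99 0 0 0 0 0;-2.53 2.99 0 0 0 0 0;-2.53 2.99 0 0 0 0 0;-2.53 2.99 0 0 0 0 0;-2.53 2.99 0 0 0 0 0;-2.53 2.99 0 0 0 0 0;-2.53 2.99 0 0 0 0 0;-2.53 2.99 0 0 0 0 0")

```text
time_s: 4.15
eef_pos: [0.5521, -0.0049, 0.304]
eef_rot: [0.0, 0.782, 0.623, 0.0]
wrist_force: [1.4, -0.4, -0.0]
opening: -0.001
```

Call:
move_arm(rows="0 0 0 0 0 7.3 0;0 0 0 0 0 7.3 0;0 0 0 0 0 7.3 0;0 0 0 0 0 7.3 0;0 0 0 0 0 7.3 0;0 0 0 0 0 7.4 0;0 0 0 0 0 0 0")

```text
time_s: 4.85
eef_pos: [0.5513, -0.0034, 0.3039]
eef_rot: [0.0, 0.958, 0.285, 0.0]
wrist_force: [-0.4, 0.3, 1.0]
opening: -0.002
```

```bash
python3 - <<'E'
from h import *
delta([.5512,-.0033,.219],np.radians(33.2))
c=ctrl.camera("wrist"); cv2.imwrite("pics/w2.png",c["color"])
c=ctrl.camera("scene"); cv2.imwrite("pics/s2.png",cv2.resize(c["color"][100:250,160:320],None,fx=4,fy=4,interpolation=2))
E
```

```text
t 4.85 tcp [ 0.5513 -0.0034  0.3039] xang 33.15 F [-0.35  0.26  0.97] op -0.0017576592406905183
shift cm (tool) [-0.01 -0.01  8.49] turn deg [ 0.   -0.   -0.05]
```

View pics/w2.png

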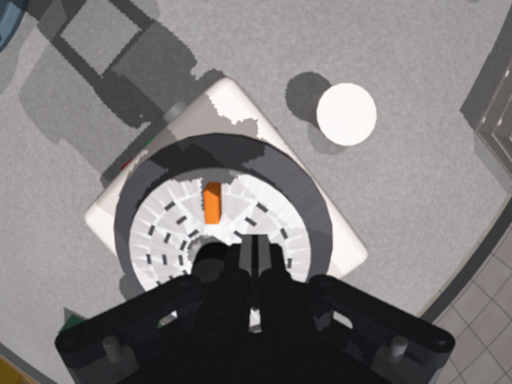

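View pics/s2.png

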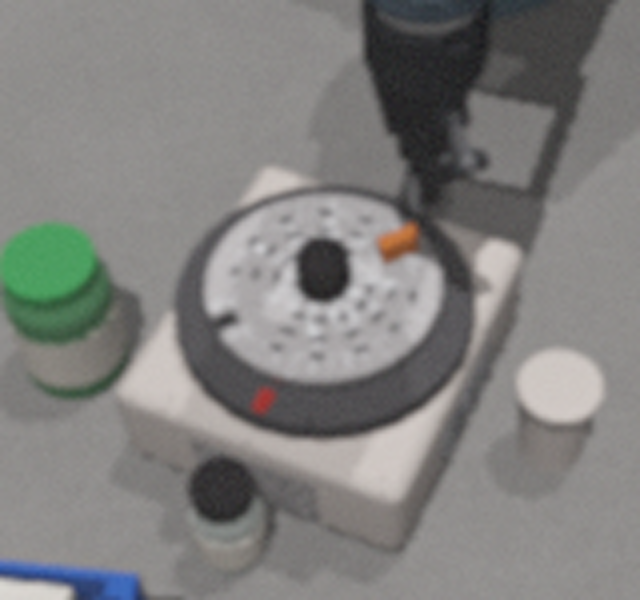

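Call:
move_arm(rows="0 0 2 0 0 0 0;0 0 2 0 0 0 0;0 0 2 0 0 0 0;0 0 1 0 0 0 0;0 0 0.8 0 0 0 0;0 0 0.6 0 0 0 0;0 0 0 0 0 0 0;0 0 0 0 0 0 0")

```text
time_s: 5.75
eef_pos: [0.5517, -0.0034, 0.2205]
eef_rot: [0.0, 0.958, 0.286, 0.0]
wrist_force: [0.2, -0.3, 0.1]
opening: 0.001
```

Call:
move_arm(rows="-0.3 0 0 0 0 0 0;-0.3 0 0 0 0 0 0;-0.3 0 0 0 0 0 0;-0.3 0 0 0 0 0 0;-0.2 0 0 0 0 0 0;0 0 0 0 0 0 0")

```text
time_s: 6.35
eef_pos: [0.5394, -0.0112, 0.2199]
eef_rot: [-0.0, 0.958, 0.286, -0.0]
wrist_force: [0.1, 0.1, 0.3]
opening: -0.0
```

```bash
python3 - <<'E'
from h import *
delta([.5512,-.0033,.219],np.radians(33.2))
c=ctrl.camera("wrist"); cv2.imwrite("pics/w3.png",c["color"])
c=ctrl.camera("scene"); cv2.imwrite("pics/s3.png",cv2.resize(c["color"][130:230,190:300],None,fx=5,fy=5,interpolation=2))
E
```

```text
t 6.35 tcp [ 0.5394 -0.0112  0.2199] xang 33.2 F [0.12 0.06 0.32] op -0.00039662782087903004
shift cm (tool) [ 1.42 -0.01  0.09] turn deg [-0.  0.  0.]
```

View pics/w3.png

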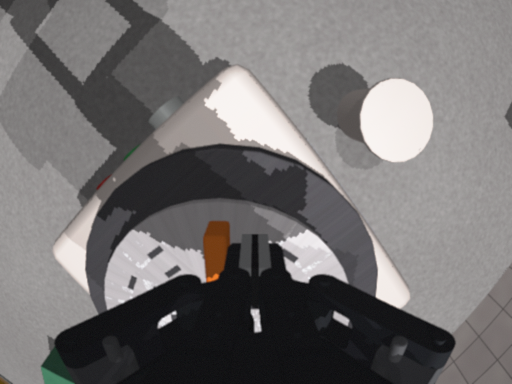

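View pics/s3.png

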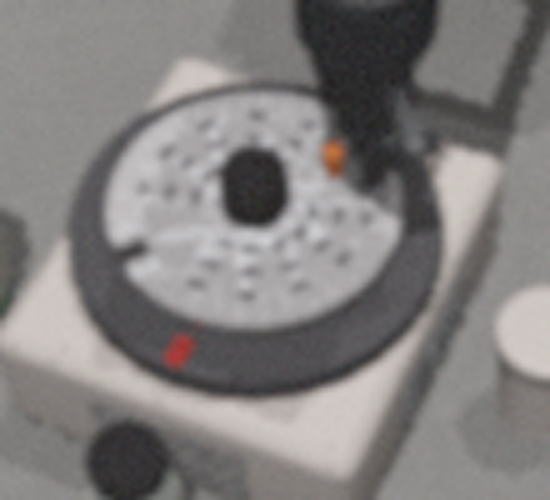

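Call:
move_arm(rows="-0.2 0 0 0 0 0 0;-0.2 0 0 0 0 0 0;0 0 0 0 0 0 0")

```text
time_s: 6.75
eef_pos: [0.5361, -0.0133, 0.2199]
eef_rot: [0.0, 0.958, 0.286, -0.0]
wrist_force: [-0.0, 0.2, -0.2]
opening: -0.001
```

Call:
move_arm(rows="-0.2 0 0 0 0 0 0;-0.2 0 0 0 0 0 0;0 0 0 0 0 0 0")

```text
time_s: 7.05
eef_pos: [0.5327, -0.0156, 0.2199]
eef_rot: [0.0, 0.958, 0.286, -0.0]
wrist_force: [0.7, 0.6, -0.9]
opening: 0.001
```

Call:
move_arm(rows="-0.263 -0.051 0 0 0 -2.5 0;-0.263 -0.051 0 0 0 -2.5 0;-0.263 -0.051 0 0 0 -2.5 0;-0.263 -0.051 0 0 0 -2.5 0;-0.263 -0.051 0 0 0 -2.5 0;-0.263 -0.051 0 0 0 -2.5 0;-0.263 -0.051 0 0 0 -2.5 0;-0.263 -0.051 0 0 0 -2.5 0;-0.263 -0.051 0 0 0 -2.5 0;-0.263 -0.051 0 0 0 -2.5 0;-0.263 -0.051 0 0 0 -2.5 0;-0.263 -0.051 0 0 0 -2.5 0;0 0 0 0 0 0 0")

```text
time_s: 8.35
eef_pos: [0.507, -0.0343, 0.2199]
eef_rot: [-0.0, 0.852, 0.524, -0.0]
wrist_force: [-0.3, 0.6, 0.9]
opening: -0.003
```

```bash
python3 - <<'E'
from h import *
delta([.5512,-.0033,.219],np.radians(63.2))
for n,b in (("scene",(190,130,300,230)),("top",(225,160,335,260))):
    c=ctrl.camera(n); l,t,r,bb=b; cv2.imwrite(f"pics/{n}4.png",cv2.resize(c["color"][t:bb,l:r],None,fx=5,fy=5,interpolation=2))
E
```

```text
t 8.35 tcp [ 0.507  -0.0343  0.2199] xang 63.22 F [-0.25  0.59  0.93] op -0.0032248583728099176
shift cm (tool) [4.76 2.55 0.09] turn deg [-0.01  0.01  0.02]
```

View pics/scene4.png

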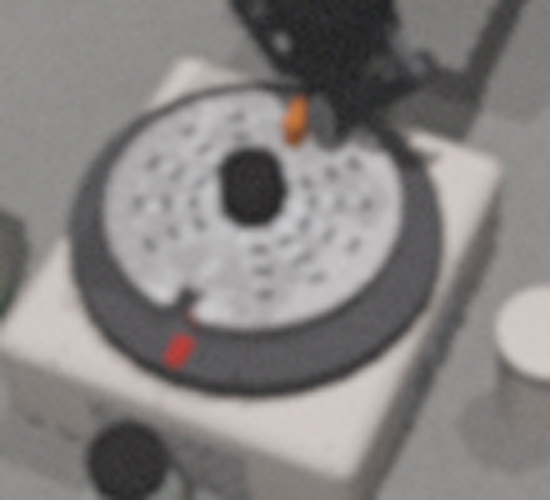

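View pics/top4.png

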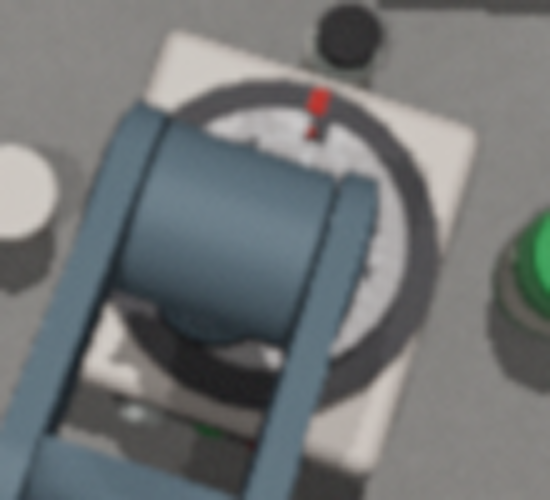

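```bash
cat >> h.py <<'E'
CC=np.array([.5548,-.0727]); PIN=np.radians(-17.8)
def notchpic(n,zd,angs,fn,S=14):
    c=ctrl.camera(n); p=CC+.08*np.array([np.cos(PIN),np.sin(PIN)]); u,v=proj(c,[*p,.135]).round().astype(int)
    im=cv2.resize(c["color"][v-20:v+20,u-26:u+26],None,fx=S,fy=S,interpolation=2)
    f=lambda P:np.array([(proj(c,q)-[u-26,v-20]+.5)*S for q in P]).astype(int)
    im0=im.copy()
    for a,col in zip(angs,((255,0,0),(0,255,0),(0,255,255))):
        th=PIN+np.radians(a); C,s=np.cos(th),np.sin(th)
        P=[(CC[0]+r*C-w*s,CC[1]+r*s+w*C,.126+zd) for r,w in((.0847,.0075),(.067,.0075),(.067,-.0075),(.0847,-.0075))]
        cv2.polylines(im,[f(P)],False,col,1)
    P=circ(*(CC+.076*np.array([np.cos(PIN),np.sin(PIN)])),.005,.128,20); cv2.polylines(im,[f(P)],True,(255,0,255),1)
    cv2.polylines(im,[f(boxp(*CC,PIN,.091,.109,.01,.12,.12)[::2])[[0,1,3,2]]],True,(255,255,255),1)
    cv2.imwrite(fn,im)
E
python3 - <<'E'
from h import *
notchpic("top",.0125,(-8,-4,0),"pics/n_top5.png"); notchpic("scene",.0125,(-8,-4,0),"pics/n_scene5.png")
E
```

```text
(no output)
```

View pics/n_top5.png

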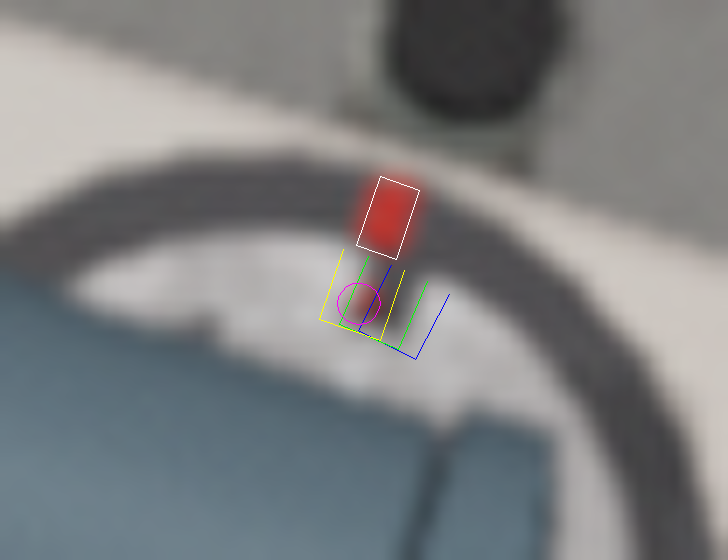

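View pics/n_scene5.png

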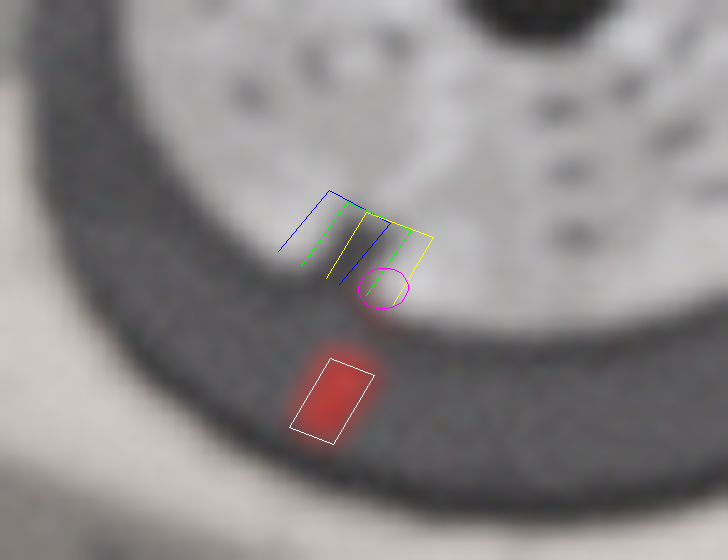

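Call:
move_arm(rows="-0.158 -0.032 0 0 0 -1.5 0;-0.158 -0.032 0 0 0 -1.5 0;0 0 0 0 0 0 0;0 0 0 0 0 0 0")

```text
time_s: 8.95
eef_pos: [0.5052, -0.0367, 0.2199]
eef_rot: [-0.0, 0.838, 0.546, -0.0]
wrist_force: [-0.5, 0.4, -0.4]
opening: -0.001
```

```bash
python3 - <<'E'
from h import *
notchpic("top",.0125,(-3,0,3),"pics/n_top6.png"); notchpic("scene",.0125,(-3,0,3),"pics/n_scene6.png")
E
```

```text
(no output)
```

View pics/n_top6.png

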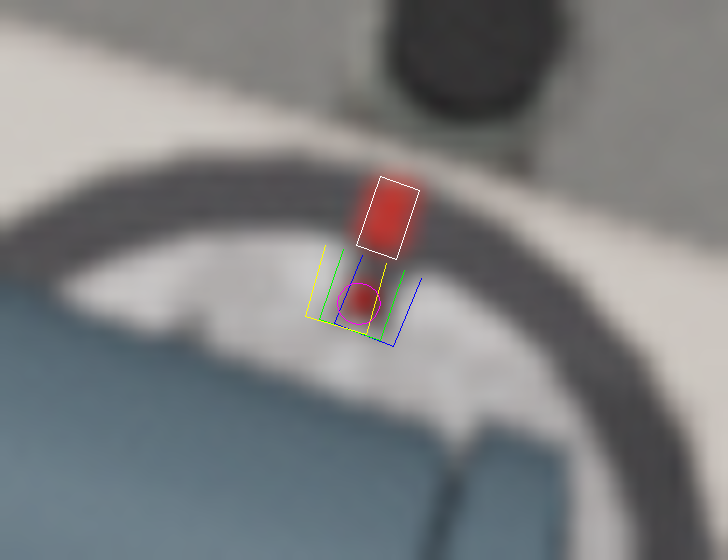

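View pics/n_scene6.png

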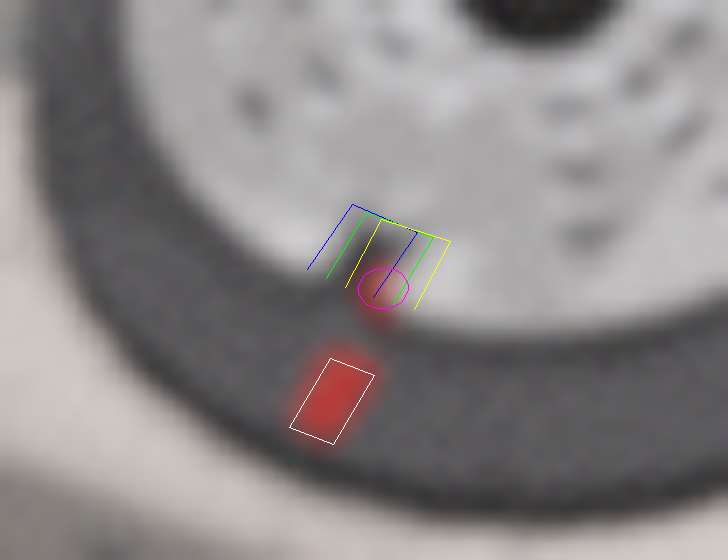

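Call:
move_arm(rows="-0.085 -0.017 0 0 0 -0.8 0;0 0 0 0 0 0 0;0.5 0 0 0 0 0 0;0.7 0 0 0 0 0 0;0 0 -2 0 0 0 0;0 0 -3 0 0 0 0;0 0 -1.5 0 0 0 0;0 0 0 0 0 0 0")

```text
time_s: 9.85
eef_pos: [0.5109, -0.0262, 0.2875]
eef_rot: [0.002, 0.834, 0.552, 0.002]
wrist_force: [0.8, 0.5, 0.9]
opening: 0.002
```

```bash
python3 - <<'E'
from h import *
delta([.5548,-.0727,.25],np.radians(72.2))
notchpic("top",.0125,(0,),"pics/n_top7.png"); notchpic("scene",.0125,(0,),"pics/n_scene7.png")
E
```

```text
t 9.85 tcp [ 0.5109 -0.0262  0.2875] xang 67.05 F [0.78 0.5  0.89] op 0.001582365243590948
shift cm (tool) [-2.57  5.84  3.78] turn deg [ 0.3  -0.02 -5.15]
```

View pics/n_top7.png

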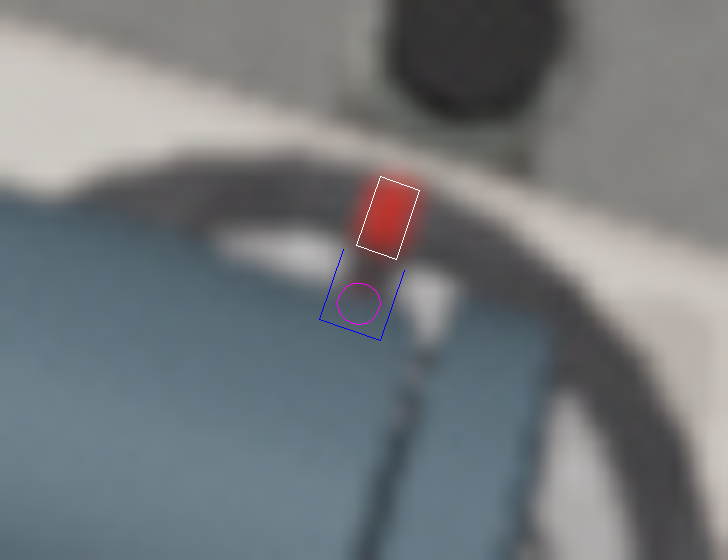

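View pics/n_scene7.png

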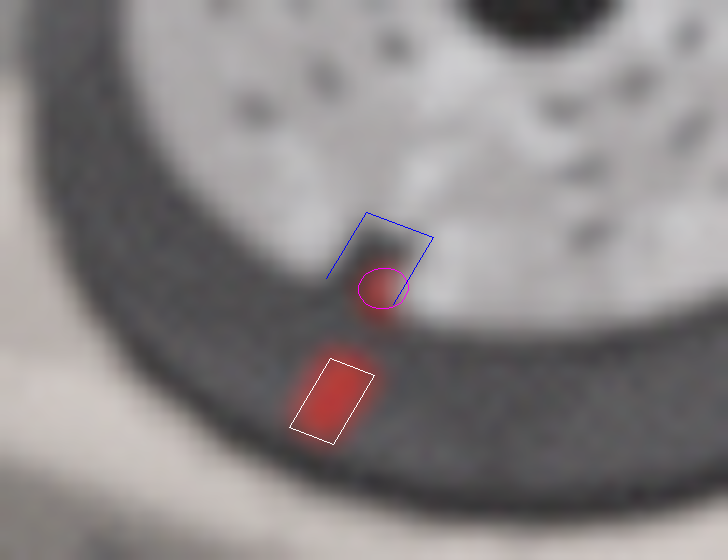

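Call:
move_arm(rows="-0.86 1.95 0 0 0 0 0;-0.86 1.95 0 0 0 0 0;-0.85 1.94 0 0 0 0 0;0 0 1 0.3 0 0 0;0 0 1.5 0 0 0 0;0 0 1.0 0 0 0 0;0 0 0.2 0 0 0 0;0 0 0 0 0 0 0;0 0 0 0 0 0 0")

```text
time_s: 10.85
eef_pos: [0.5531, -0.0724, 0.2482]
eef_rot: [-0.002, 0.834, 0.552, -0.001]
wrist_force: [0.7, -0.3, 0.8]
opening: 0.001
```

```bash
python3 - <<'E'
from h import *
delta([.5548,-.0727,.2415],np.radians(67.2))
c=ctrl.camera("wrist"); cv2.imwrite("pics/w8.png",c["color"])
c=ctrl.camera("scene"); cv2.imwrite("pics/s8.png",cv2.resize(c["color"][130:230,190:300],None,fx=5,fy=5,interpolation=2))
E
```

```text
t 10.85 tcp [ 0.5531 -0.0724  0.2482] xang 67.04 F [ 0.75 -0.32  0.76] op 0.001207701808922964
shift cm (tool) [0.04 0.17 0.67] turn deg [-0.27 -0.   -0.16]
```

View pics/w8.png

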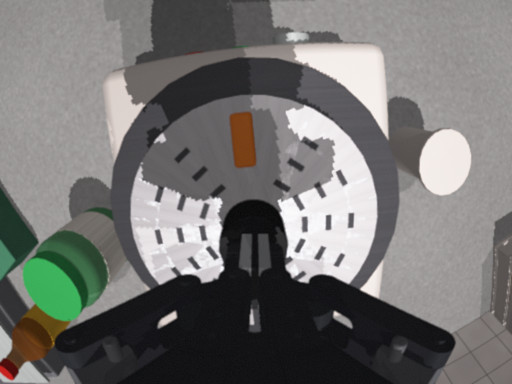

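View pics/s8.png

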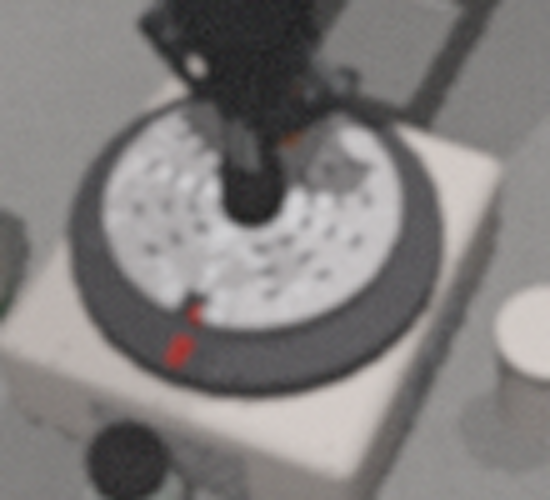

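Call:
move_arm(rows="0 0.15 0.3 0 0 0 0;0 0 0.3 0 0 0 0;0 0 0.2 0 0 0 0;0 0 0 0 0 0 0")

```text
time_s: 11.35
eef_pos: [0.5545, -0.0734, 0.2401]
eef_rot: [-0.002, 0.834, 0.552, -0.001]
wrist_force: [-0.5, 0.0, 2.2]
opening: -0.002
```

Call:
move_arm(rows="0 0 0.2 0 0 0 0;0 0 0.2 0 0 0 0;0 0 0 0 0 0 0")

```text
time_s: 11.65
eef_pos: [0.5545, -0.0734, 0.2364]
eef_rot: [-0.002, 0.834, 0.552, -0.001]
wrist_force: [-0.9, 0.9, 3.9]
opening: -0.001
```

Call:
move_arm(rows="0 0 0.1 0 0 0 0;0 0 0.1 0 0 0 0;0 0 0 0 0 0 0")

```text
time_s: 11.95
eef_pos: [0.5546, -0.0734, 0.2345]
eef_rot: [-0.002, 0.834, 0.552, -0.001]
wrist_force: [-1.1, 1.0, 5.2]
opening: -0.001
```

Call:
move_arm(rows="0 0 0.1 0 0 0 0;0 0 0.1 0 0 0 0;0 0 0 0 0 0 0")

```text
time_s: 12.25
eef_pos: [0.5545, -0.0734, 0.2325]
eef_rot: [-0.002, 0.834, 0.552, -0.001]
wrist_force: [-1.9, 1.2, 4.3]
opening: 0.0
```

Call:
move_arm(rows="0 0 0.1 0 0 0 0;0 0 0.1 0 0 0 0;0 0 0.1 0 0 0 0;0 0 0 0 0 0 0")

```text
time_s: 12.65
eef_pos: [0.5545, -0.0734, 0.2295]
eef_rot: [-0.002, 0.834, 0.552, -0.001]
wrist_force: [-0.6, 0.6, 4.5]
opening: -0.001
```

```bash
python3 - <<'E'
from h import *
delta([.5548,-.0727,.229],np.radians(67.2))
notchpic("scene",.0,(0,),"pics/n_scene9.png")
c=ctrl.camera("scene"); cv2.imwrite("pics/s9.png",cv2.resize(c["color"][130:230,190:300],None,fx=5,fy=5,interpolation=2))
E
```

```text
t 12.65 tcp [ 0.5545 -0.0734  0.2295] xang 67.02 F [-0.61  0.55  4.52] op -0.0012775200122871462
shift cm (tool) [ 0.07 -0.    0.05] turn deg [-0.25 -0.   -0.18]
```

View pics/n_scene9.png

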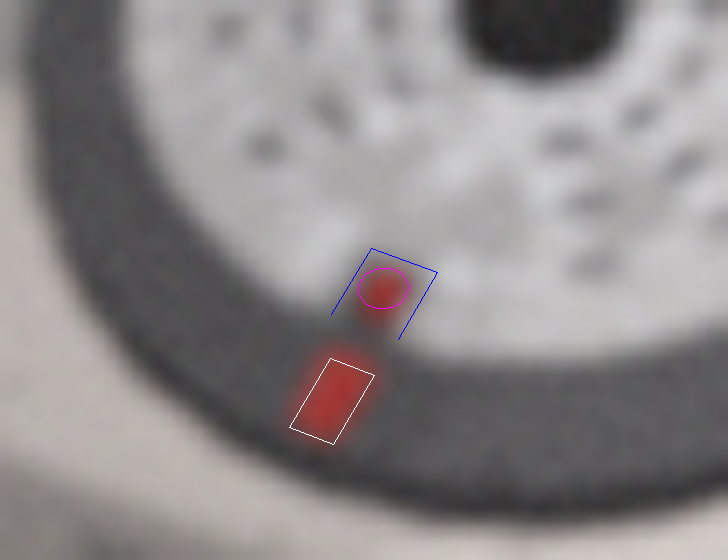

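View pics/s9.png

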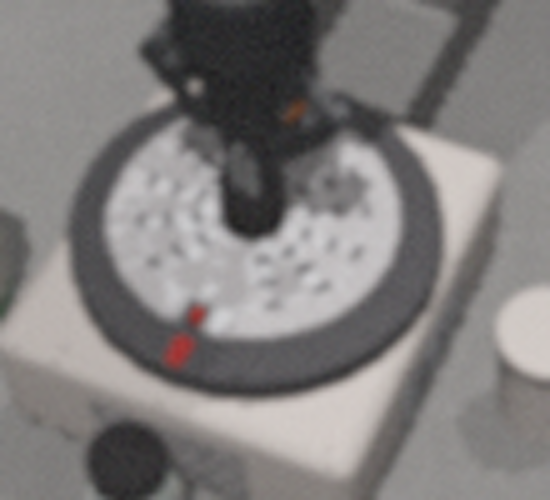

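Call:
move_arm(rows="0 0 0.1 0 0 0 0;0 0 0 0 0 0 0")

```text
time_s: 12.95
eef_pos: [0.5545, -0.0733, 0.2286]
eef_rot: [-0.002, 0.834, 0.552, -0.001]
wrist_force: [-2.1, -0.0, 6.7]
opening: 0.0
```

Call:
move_arm(rows="0 0 0.1 0 0 0 0;0 0 0 0 0 0 0")

```text
time_s: 13.15
eef_pos: [0.5546, -0.0734, 0.2286]
eef_rot: [-0.002, 0.834, 0.552, -0.001]
wrist_force: [-5.8, 0.9, 13.8]
opening: -0.001
```

Call:
move_arm(rows="0 0 0.1 0 0 0 0;0 0 0 0 0 0 0")

```text
time_s: 13.35
eef_pos: [0.5546, -0.0733, 0.2286]
eef_rot: [-0.002, 0.834, 0.552, -0.001]
wrist_force: [-8.1, 1.3, 19.8]
opening: 0.001
```

Bottomed at 0.2286 (expected 0.229) with rising force: fully down. Retract.

Call:
move_arm(rows="0 0 -0.3 0 0 0 0;0 0 -1 0 0 0 0;0 0 -3 0 0 0 0;0 0 -4 0 0 0 0;4 -3 0 0 0 0 0;4 -3 0 0 0 0 0;4 -3 0 0 0 0 0;4 -3 0 0 0 0 0;4 -3 0 0 0 0 0;4 -3 0 0 0 0 0;0 0 0 0 0 0 0;0 0 0 0 0 0 0")

```text
time_s: 14.55
eef_pos: [0.4822, 0.2188, 0.3098]
eef_rot: [-0.002, 0.833, 0.553, -0.002]
wrist_force: [0.2, 0.2, 0.3]
opening: 0.001
```

```bash
python3 - <<'E'
from h import *
print(ctrl.get_obs()["eef_pos"],ctrl.get_obs()["wrist_force"])
C={n:ctrl.camera(n) for n in BOX}; F={n:feats(C[n],n) for n in BOX}
for zd in (0,.005,.0125):
  x,r=fit(F,C,zd); print(zd,x[:2].round(4),np.degrees(x[2:]).round(1),"off",(np.degrees(x[3]-x[2])-180).round(1),np.sqrt((r**2).mean()).round(2))
notchpic("top",0,(0,),"pics/n_top10.png"); notchpic("scene",0,(0,),"pics/n_scene10.png")
cv2.imwrite("pics/top10.png",C["top"]["color"]);
cv2.imwrite("pics/s10.png",cv2.resize(C["scene"]["color"][130:250,160:320],None,fx=5,fy=5,interpolation=2))
E
```

```text
[0.4821706  0.21875947 0.30980058] [0.22275256 0.16796647 0.28566053]
0 [ 0.5538 -0.0737] [-17.1 162.7] off -0.2 0.4
0.005 [ 0.5548 -0.0732] [-17.5 162.8] off 0.2 0.27
0.0125 [ 0.5562 -0.0724] [-18.1 162.9] off 1.0 0.74
```

View pics/n_top10.png

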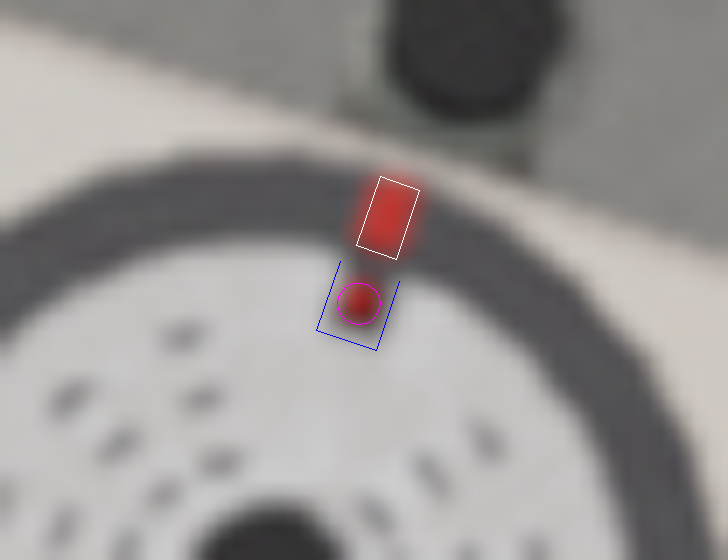

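View pics/s10.png

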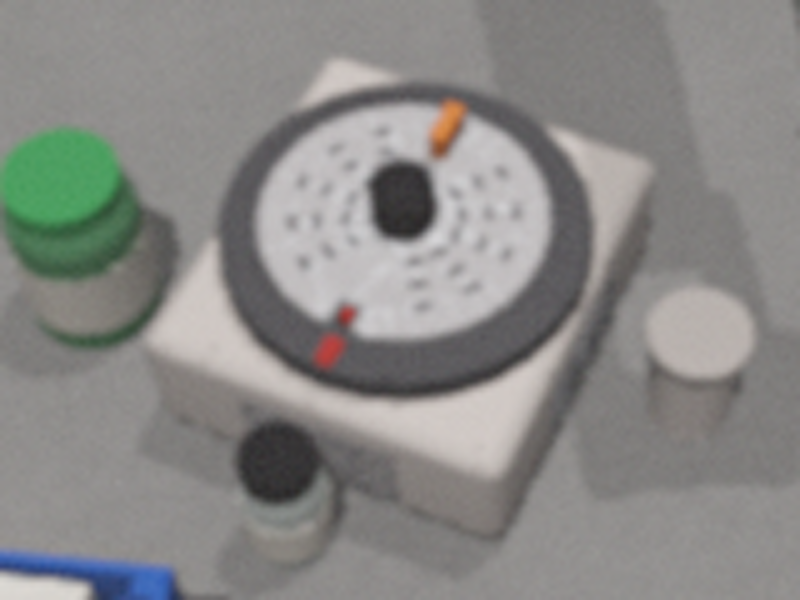

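View pics/top10.png

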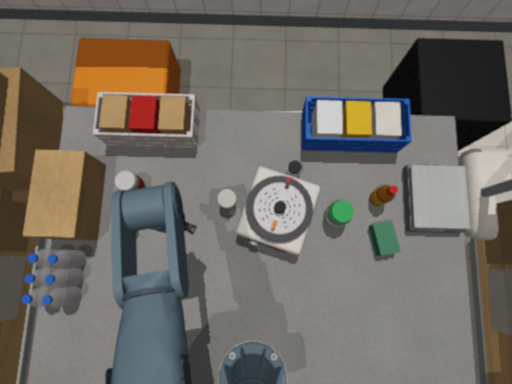

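```bash
python3 - <<'E'
from h import *
C={n:ctrl.camera(n) for n in BOX}; F1={n:feats(C[n],n) for n in BOX}
C0={n:dict(C[n],color=cv2.imread(f"pics/{n}0.png")) for n in BOX}; F0={n:feats(C0[n],n) for n in BOX}
for F in (F0,F1):
    print([(z,np.sqrt((fit(F,C,z)[1]**2).mean()).round(2)) for z in (-.005,0,.0025,.005,.01,.0125,.015,.0175,.02)])
for n in BOX:
    for q in ("pusher","gherkin_jar","spice_jar"): print(n,q,[np.round(d["bbox"]).tolist() for d in ctrl.look_for(n,q)[:1]])
E
```

```text
[(-0.005, np.float64(1.58)), (0, np.float64(1.19)), (0.0025, np.float64(1.0)), (0.005, np.float64(0.82)), (0.01, np.float64(0.47)), (0.0125, np.float64(0.34)), (0.015, np.float64(0.31)), (0.0175, np.float64(0.39)), (0.02, np.float64(0.54))]
[(-0.005, np.float64(0.74)), (0, np.float64(0.41)), (0.0025, np.float64(0.3)), (0.005, np.float64(0.31)), (0.01, np.float64(0.58)), (0.0125, np.float64(0.76)), (0.015, np.float64(0.95)), (0.0175, np.float64(1.15)), (0.02, np.float64(1.34))]
top pusher [[217.0, 190.0, 236.0, 211.0]]
top gherkin_jar [[322.0, 202.0, 355.0, 224.0]]
top spice_jar [[286.0, 161.0, 301.0, 176.0]]
scene pusher [[286.0, 188.0, 308.0, 221.0]]
scene gherkin_jar [[162.0, 156.0, 196.0, 202.0]]
scene spice_jar [[208.0, 210.0, 225.0, 246.0]]
```

```bash
python3 -c "
from bench import ctrl
print(ctrl.hand_in())"
```

```text
the job is handed in; nothing more can be done
None
```

I turned the disc about 39° with the closed fingertips against the orange rib, until the notch was over the pin. I then pressed the hub down to a hard stop, backed the arm clear and handed the job in at about 15 s of the 58 s allowed. No verdict was reported.

**Pressing down:** The tool stopped dead at a height of 0.2286 m, where about 0.229 m was expected for the disc fully home. The downward force rose from about 5 N to 20 N there without any further movement.

**Notch and pin:** Both cameras show the red pin standing in the notch. The fitted angle between them is within about 0.2°, against the ±1.9° or so that the slot allows.

**Disc height:** The camera fit is the weakest check. It put the disc about 3.5 mm above the deck, but it also read about 2 mm too high before the press. Corrected for that, it suggests about 1.5 mm, within the 2.5 mm limit but less certain than the stop height and force. I did not measure the tilt separately.

**Other things on the table:** The pusher, gherkin jar and spice jar were found within a few pixels of where they began. I did not measure the other four; in the last top picture the bottle and tea box look unmoved, the can is partly hidden by the arm, and the cup is out of sight behind it. The wrist force was back to about zero once the arm had withdrawn.

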